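Put three swapped bearing units back on their plates

ROBOT

A 6-joint arm with a two-finger parallel gripper is mounted at the origin on the work surface; the furniture and walls round the work are solid. World frame = base frame: x ahead of the robot, y to its left, z up, the work surface at z = 0. Lengths are in mm, angles in rad, forces in N, time in s.
With the tool pointing down it reaches from about 300 to 875 mm from the base axis. Payload 6.4 kg.
Tool frame: the origin (TCP) lies on the centre line of the jaws, within the pads' length; the fingertips stand 8 mm ahead of it and the grasp point (between the pads) lies 11 mm behind it (tip_extent is the distance from the TCP to the fingertips, in mm); z points along the fingers, y is the line along which they close (so a half turn about z gives the same grasp; the last joint's range is limited). The gripper opens to 85 mm and grips with 20 to 120 N. Pads are 22 mm wide; open, the fingers measure 114 mm over their backs; the gripper's body (76 mm by 85 mm) begins 54 mm behind the grasp point. The pads swing forward as they close: fully open they stand 13 mm farther back than shut.
Start: joints at [-1.358, 0.181, 1.607, -0, 1.354, -0.206], TCP at [233.849, -525.315, 239.288] pointing down, gripper open.
Joint ranges: [-2.99, 2.99], [-0.89, 2.07], [0.3, 2.58], [-1.14, 4.28], [0, 2.63], [-3.12, 3.12]. Speed limits (rad/s): [2.57, 2.57, 3.01, 3.14, 3.14, 3.14].

INTERFACE

Orientations are given as a unit quaternion [w, x, y, z].
In Python, from rig import * gives the robot as it stands.
- The arm moves only by the shell command python3 -m creep 'ROWS'. ROWS is JSON, a list of rows, each an object with "xyz": the shift along the world's x, y, z in m, a list of three; "twist": the turn about the world's z in rad; "claw": the closure, from 0 (fully open) to 1 (shut). In form: [{"xyz": [x, y, z], "twist": twist, "claw": claw}, ...]. A call has exactly 5 rows; each row shifts and turns the commanded pose from where the row before left it; what a row does not reach is not made up. A row lasts 1/12 s, in which the tool goes at most 41.7 mm and 7.16 degrees, less where a joint would pass 70% of its speed; a pose out of reach is approached as far as the arm can. A call with a gripper value outside its range is refused whole. The fingers move at their own pace and stop on an object; the grip force is fixed at half the most. Time passes only in rows, so rows that do not move let the fingers close, or fill a call up. It gives the time, the measured TCP pose, the force, the opening and the grip force at its end, in the units of the state.
- observe(): the state, without advancing time (a new reading comes with each control period).
- read_camera(name): name is "scene" or "top"; returns the picture (400x640x3 uint8, blue, green, red); there is no depth.
- calibration(name): a dict with "fx", "fy", "cx", "cy" (pixels), "pose" (4x4, takes a point from camera to world coordinates). Camera axes: x right, y up, looking along -z (the intrinsics and any distortion apply to the point x, -y, -z); pixel columns grow to the right and rows downward; lengths in mm; the calibration is good to about 2 mm. A picture is of the moment at which its call begins. calibration takes no time and is no camera call.
- sign_off(): hands the job in; it is judged then, once.
The state is a dict: "clock": time; "qpos": joint angles; "qvel": joint speeds; "joint_torque": joint torques, N m; "tool_pos": TCP position; "eef_rot": TCP orientation; "force": force on the tool from outside, world axes, zero at the start; "moment": the same for the moment, N m; "finger_gap": finger opening in mm; "grip_force": force on a finger pad.
Only numpy, scipy, OpenCV 4.12 (cv2) and the standard library are available. Lean on these libraries where they do the work, as an engineer would, in place of code of your own. Each camera call takes 0.05 s, during which the arm holds its last target. There are 200 camera calls.

TASK

The three flanged bearing units have been stood on one another's plates. Put each unit upright and centred on the plate with the same outline as its flange (round on round, square on square, oval on oval), with the square and the oval one turned to line up with their plates; park one unit on the empty rubber mat first to make room. Never stand a unit on the bare bench or tip it over, and leave the two loose white bushings where they are.

Things in the scene. Friction and masses are not known exactly. Their poses are not given: they have to be found in the camera images.
- unit_round: Round dark bearing unit, upright. Flange 9 mm thick, a disc of diameter 66 mm; on it a round boss of diameter 40 mm (46 mm at the foot) up to 44 mm above the underside, then a steel ring, diameter 30 mm, up to 48 mm. 0.2-0.42 kg. Grip the boss, any direction, 17 to 43 mm up. Origin: centre of the underside; z up; x, y without meaning. Starts on the oval plate.
- unit_square: Square dark bearing unit, upright. Flange 9 mm thick, 60 x 60 mm; on it a round boss of diameter 40 mm (46 mm at the foot) up to 44 mm above the underside, then a steel ring, diameter 30 mm, up to 48 mm. 0.2-0.42 kg. Grip the boss, any direction, 17 to 43 mm up. Origin: centre of the underside; z up; x, y along its sides. Starts on the round plate.
- unit_oval: Oval two-bolt dark bearing unit, upright. Flange 9 mm thick, rhombic oval 90 x 50 mm, 24 mm wide rounded ends; on it a round boss of diameter 40 mm (46 mm at the foot) up to 44 mm above the underside, then a steel ring, diameter 30 mm, up to 48 mm. 0.2-0.42 kg. Grip the boss, any direction, 17 to 43 mm up. Origin: centre of the underside; z up; x along its length. Starts on the square plate.
- plate_round: Mid-grey painted set-down plate, fixed to the bench, flat on top with no rim, 8 mm thick, a disc 112 mm in diameter. Origin: centre of its underside (its top is 8 mm higher); z up; x and y have no meaning for the job. The round unit belongs here; at the start the square unit stands on it.
- plate_square: Mid-grey painted set-down plate, fixed to the bench, flat on top with no rim, 8 mm thick, 104 x 104 mm. Origin: centre of its underside (its top is 8 mm higher); z up; x and y are parallel to its sides. The square unit belongs here; at the start the oval unit stands on it.
- plate_oval: Mid-grey painted set-down plate, fixed to the bench, flat on top with no rim, 8 mm thick, a rhombic oval 140 mm long and 82 mm wide in the middle, tapering to rounded ends 42 mm wide. Origin: centre of its underside (its top is 8 mm higher); z up; x runs along its long direction. The oval unit belongs here; at the start the round unit stands on it.
- mat: Black ribbed rubber mat, 120 x 120 mm, 6 mm thick, fixed to the bench and empty at the start: the free spot for parking one unit. Origin: centre of its underside (its top is 6 mm higher); z up; x and y parallel to its sides.
- bushing_wide: Bystander: loose white turned bushing, 28 mm in diameter, 22 mm tall, standing among the plates. Origin: centre of its underside, z up. Leave it alone.
- bushing_tall: Bystander: loose white turned bushing, 22 mm in diameter, 30 mm tall, standing among the plates. Origin: centre of its underside, z up. Leave it alone.
There are look-alikes about, which are no part of the job. What is shaped like the unit_round but blue, pink or purple is not meant.

How it is judged:
By the outcome, as a careful person would: the job done as asked, in the order asked, and still so for the second after the job is handed in, with the robot touching nothing.
It also fails if it takes over 112 s, if anything falls off the work surface, if the arm or the gripper's body presses on something with over 40 N, if the wrist force passes 120 N, or if a joint passes its speed limit or range.

## Working session

There is one attempt and no reset: what is moved stays moved. The work goes in short steps, Python scripts to look and compute and a shell command to move; the robot and the scene stay as the last step left them, time stands still between calls to the robot, and variables do not carry over. Pictures are saved under pics/ and viewed, at most 14 in all, crops included, and the job is handed in when it is done.

```bash
mkdir -p pics; ls; python3 - <<'E'
from rig import *
import cv2
for n in("top","scene"):
    cv2.imwrite(f"pics/{n}0.png",read_camera(n)); c=calibration(n); print({k:(v if k!='pose' else [[round(float(a),3) for a in r] for r in v]) for k,v in c.items()})
s=observe();print(s)
E
```

```text
pics
{'fx': 449.6362689560806, 'fy': 449.6362689560806, 'cx': 317.64928828457124, 'cy': 206.49350061349432, 'pose': [[0.008, 0.991, -0.131, 397.077], [-1.0, 0.008, 0.0, 13.592], [0.001, 0.131, 0.991, 972.308], [0.0, 0.0, 0.0, 1.0]]}
{'fx': 452.0436904397088, 'fy': 452.0436904397088, 'cx': 317.1483503674613, 'cy': 198.16753694864119, 'pose': [[-0.893, 0.252, -0.373, 186.968], [-0.45, -0.498, 0.742, 634.593], [0.002, 0.83, 0.558, 504.543], [0.0, 0.0, 0.0, 1.0]]}
{'clock': 0.1, 'qpos': array([-1.35832726e+00,  1.81466265e-01,  1.60791122e+00,  4.36114039e-05,
        1.35382171e+00, -2.06311938e-01]), 'qvel': array([-0.00169611, -0.00148918, -0.0035681 ,  0.00051626, -0.00076961,
        0.00093332]), 'joint_torque': array([-2.36058786e-04, -4.45881701e+01, -3.52237952e+01, -4.03937174e-04,
        4.22375451e-03, -1.42339022e-05]), 'tool_pos': array([ 233.7387403 , -524.81305571,  238.47296438]), 'eef_rot': array([-8.03332327e-04,  9.78158453e-01,  2.07859076e-01,  1.88176350e-05]), 'force': array([-0.31995774,  0.61680511, -0.36556366]), 'moment': array([ 0.03508956, -0.03665218, -0.02653251]), 'grip_force': 0.0, 'finger_gap': 85.37870503424918}
```

View pics/top0.png

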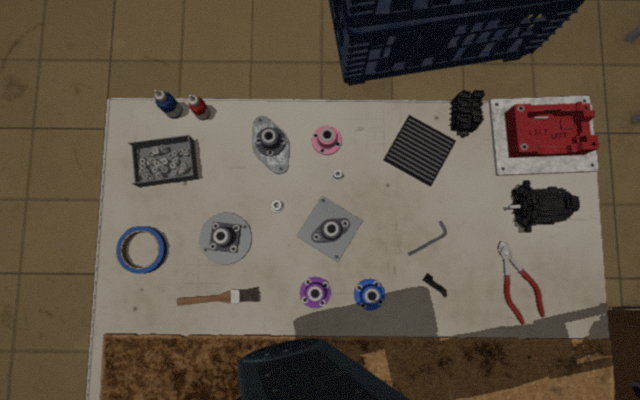

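View pics/scene0.png

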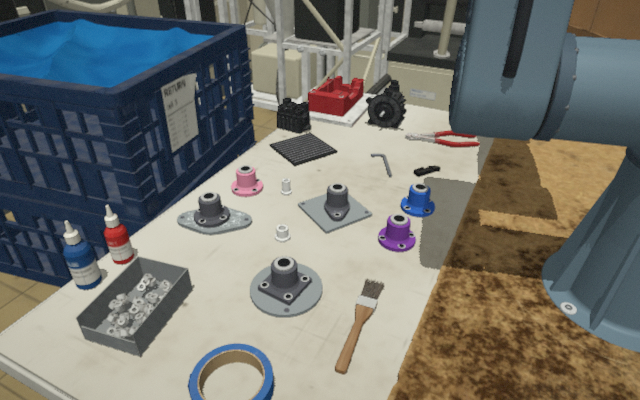

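The top view shows the round unit on the oval plate (270,140), the square unit on the round plate (225,237), the oval unit on the square plate (330,230) and the empty mat at (420,150). The bushings are at (277,205) and (338,174). The pink, purple and blue look-alikes are at (327,139), (315,291) and (370,294).

```bash
python3 - <<'E'
import cv2
a=cv2.imread("pics/top0.png")[100:275,195:460]
b=cv2.convertScaleAbs(cv2.resize(a,None,fx=3,fy=3,interpolation=cv2.INTER_CUBIC),alpha=1.5)
cv2.imwrite("pics/crop0.png",b)
E
```

```text
(no output)
```

View pics/crop0.png

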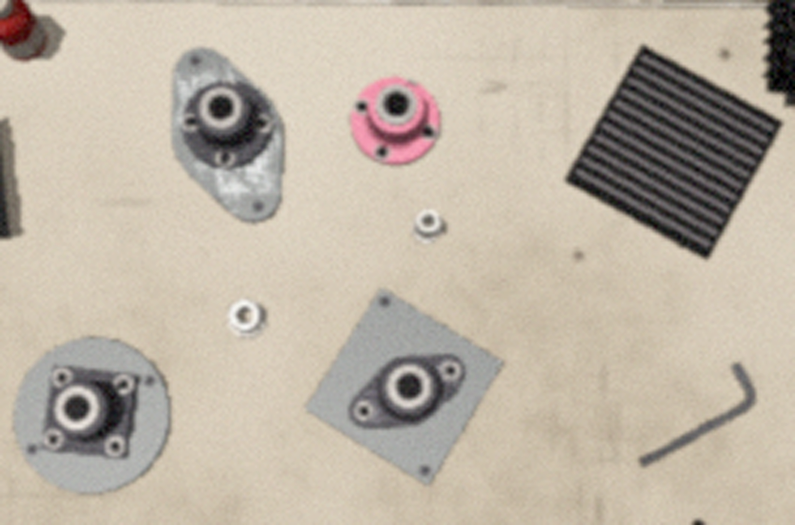

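```bash
cat > h.py <<'E'
from rig import *
import numpy as np
def w(u,v,z,n="top"):
    c=calibration(n);P=np.array(c["pose"])
    d=P[:3,:3]@[(u-c["cx"])/c["fx"],-(v-c["cy"])/c["fy"],-1]
    o=P[:3,3];return o+d*(z-o[2])/d[2]
def crop(pts,z,o=(195,100),s=3,n="top"):
    return np.array([w((x+.5)/s-.5+o[0],(y+.5)/s-.5+o[1],z,n) for x,y in pts])[:,:2]
def ang(p,q): return np.degrees(np.arctan2(*(q-p)[::-1]))
E
python3 - <<'E'
from h import *
np.set_printoptions(precision=1,suppress=True)
def poly(n,pts,z):
    p=crop(pts,z); print(n,p.mean(0),"edges",[round(float(np.hypot(*(p[i]-p[i-1]))),1) for i in range(len(p))],"ang",[round(float(ang(p[i-1],p[i])),1) for i in range(len(p))])
poly("plsq",[(382,290),(504,363),(431,485),(307,409)],8)
poly("mat",[(644,46),(781,123),(708,258),(567,180)],6)
poly("plround",[(13,414.5),(171,414.5)],8);poly("plround",[(92,336),(92,493)],8)
poly("ploval bolts",[(195,61),(258,207)],8);poly("ploval ends",[(191,46),(262,222)],8)
poly("ploval wide",[(172,134),(285,134)],8)
poly("oval bolts",[(364,411),(451,370)],17)
poly("sq bolts",[(62,377),(124,384),(115,446),(53,440)],17)
for n,p in dict(r=(220,107),o=(410,387),s=(78,408)).items(): print("ring",n,crop([p],56))
print("rflange",crop([(226,124)],17))
print("bush",crop([(245,315)],22),crop([(428,221)],30),"pink",crop([(397,103)],48))
E
```

```text
plsq [477.  -13.6] edges [101.5, 102.4, 101.8, 103.5] ang [-31.5, -120.8, 149.1, 59.0]
mat [ 651.9 -210.6] edges [117.7, 115.5, 116.0, 116.8] ang [-29.7, -120.1, 150.9, 60.7]
plround [455.  210.6] edges [112.8, 112.8] ang [90.4, -89.6]
plround [455.4 210.6] edges [112.1, 112.1] ang [2.0, -178.0]
ploval bolts [662.  119.2] edges [120.1, 120.1] ang [23.9, -156.1]
ploval ends [662.2 119.3] edges [143.3, 143.3] ang [22.6, -157.4]
ploval wide [661.6 117.5] edges [83.0, 83.0] ang [90.5, -89.5]
oval bolts [473.3 -14.5] edges [68.4, 68.4] ang [115.7, -64.3]
sq bolts [456.5 211.3] edges [44.9, 44.4, 44.2, 44.1] ang [-6.0, -96.0, 173.5, 85.0]
ring r [[667.8 118.7]]
ring o [[472.5 -15. ]]
ring s [[456.5 210.5]]
rflange [[666.6 118.6]]
bush [[525.7 101.5]] [[593.2 -28.1]] pink [[674.1  -5.3]]
```

```bash

python3 -m creep '[{"xyz":[0.012,0.0255,-0.004],"twist":0,"claw":0},{"xyz":[0.012,0.0255,-0.004],"twist":0,"claw":0},{"xyz":[0.012,0.0255,-0.004],"twist":0,"claw":0},{"xyz":[0.012,0.0255,-0.004],"twist":0,"claw":0},{"xyz":[0.012,0.0255,-0.004],"twist":0,"claw":0}]'
python3 -m creep '[{"xyz":[0.012,0.0255,-0.004],"twist":0,"claw":0},{"xyz":[0.012,0.0255,-0.004],"twist":0,"claw":0},{"xyz":[0.012,0.0255,-0.004],"twist":0,"claw":0},{"xyz":[0.012,0.0255,-0.004],"twist":0,"claw":0},{"xyz":[0.012,0.0255,-0.004],"twist":0,"claw":0}]'
```

```text
clock: 0.52
tool_pos: [294.0, -396.3, 218.6]
eef_rot: [-0.0, 0.978, 0.208, -0.0]
force: [0.4, 0.4, 0.4]
finger_gap: 85.4
grip_force: 0.0
clock: 0.93
tool_pos: [354.0, -268.8, 198.8]
eef_rot: [-0.0, 0.978, 0.208, -0.0]
force: [0.9, -0.1, 0.6]
finger_gap: 85.5
grip_force: 0.0
```

```bash

python3 -m creep '[{"xyz":[0.0119,0.0254,-0.005],"twist":0,"claw":0},{"xyz":[0.0119,0.0254,-0.005],"twist":0,"claw":0},{"xyz":[0.0119,0.0254,-0.005],"twist":0,"claw":0},{"xyz":[0.0119,0.0254,-0.005],"twist":0,"claw":0},{"xyz":[0.0119,0.0254,-0.005],"twist":0,"claw":0}]'
python3 -m creep '[{"xyz":[0.0119,0.0254,-0.005],"twist":0,"claw":0},{"xyz":[0.0119,0.0254,-0.005],"twist":0,"claw":0},{"xyz":[0.0119,0.0254,-0.005],"twist":0,"claw":0},{"xyz":[0.0119,0.0254,-0.005],"twist":0,"claw":0},{"xyz":[0.0119,0.0254,-0.005],"twist":0,"claw":0}]'
python3 -m creep '[{"xyz":[0,0,-0.014],"twist":0,"claw":0},{"xyz":[0,0,-0.014],"twist":0,"claw":0},{"xyz":[0,0,-0.014],"twist":0,"claw":0},{"xyz":[0,0,-0.014],"twist":0,"claw":0},{"xyz":[0,0,0],"twist":0,"claw":0}]'
python3 - <<'E'
from rig import *
import cv2
a=read_camera("scene")[110:310,170:430];cv2.imwrite("pics/s1.png",cv2.resize(a,None,fx=3,fy=3))
E
```

```text
clock: 1.35
tool_pos: [413.5, -141.8, 173.8]
eef_rot: [-0.0, 0.978, 0.208, -0.0]
force: [0.5, -0.9, 0.8]
finger_gap: 85.2
grip_force: 0.0
clock: 1.77
tool_pos: [473.0, -14.8, 148.8]
eef_rot: [-0.0, 0.978, 0.208, -0.0]
force: [1.0, -0.5, -0.1]
finger_gap: 85.5
grip_force: 0.0
clock: 2.18
tool_pos: [470.5, -15.5, 90.5]
eef_rot: [-0.001, 0.978, 0.208, -0.002]
force: [-0.1, -0.2, -0.2]
finger_gap: 85.6
grip_force: 0.0
```

View pics/s1.png

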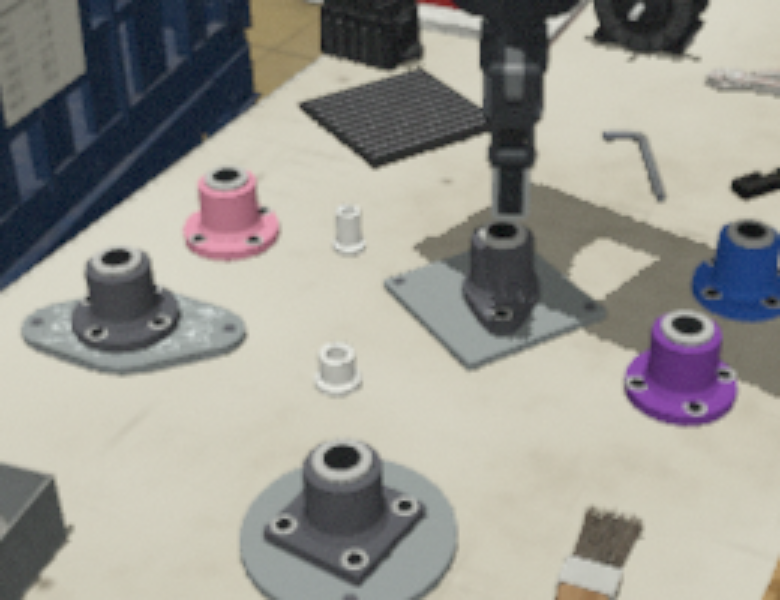

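The near finger hangs at column 511 just above the oval unit's boss (column 503), roughly centred, with no contact.

```bash
python3 - <<'E'
from h import *
print(observe()["tool_pos"])
for n,p in dict(o=(503,230),r=(116,258),s=(342,459)).items(): print(n,crop([p],56,(170,110),3,"scene"))
E
python3 -m creep '[{"xyz":[0.002,0,0],"twist":0,"claw":0},{"xyz":[0,0,0],"twist":0,"claw":0},{"xyz":[0,0,0],"twist":0,"claw":0},{"xyz":[0,0,0],"twist":0,"claw":0},{"xyz":[0,0,0],"twist":0,"claw":0}]'
```

```text
[471.30158037 -15.80259458  91.80783408]
o [[470.90103367 -13.94486624]]
r [[664.19394536 119.01820145]]
s [[454.06941679 211.79460566]]
clock: 2.65
tool_pos: [475.2, -16.5, 93.9]
eef_rot: [0.0, 0.978, 0.208, 0.0]
force: [-1.1, -0.1, 0.7]
finger_gap: 85.5
grip_force: 0.0
```

```bash

python3 -m creep '[{"xyz":[-0.002,0.0015,-0.016],"twist":0,"claw":0},{"xyz":[0,0,-0.016],"twist":0,"claw":0},{"xyz":[0,0,-0.014],"twist":0,"claw":0},{"xyz":[0,0,-0.01],"twist":0,"claw":0},{"xyz":[0,0,-0.006],"twist":0,"claw":0}]'
python3 -m creep '[{"xyz":[0,0,0],"twist":0,"claw":0},{"xyz":[0,0,0],"twist":0,"claw":0},{"xyz":[0,0,0],"twist":0,"claw":0.2},{"xyz":[0,0,0],"twist":0,"claw":0.4},{"xyz":[0,0,0],"twist":0,"claw":0.4}]'
```

```text
clock: 3.07
tool_pos: [472.3, -14.7, 30.3]
eef_rot: [-0.0, 0.978, 0.208, -0.001]
force: [-0.1, -0.3, 0.8]
finger_gap: 85.6
grip_force: 0.0
clock: 3.48
tool_pos: [473.5, -15.0, 32.0]
eef_rot: [0.0, 0.978, 0.208, 0.001]
force: [-0.0, 0.5, 0.1]
finger_gap: 52.4
grip_force: 0.0
```

```bash

python3 -m creep '[{"xyz":[0,0,0],"twist":0,"claw":0.45},{"xyz":[0,0,0],"twist":0,"claw":0.5},{"xyz":[0,0,0],"twist":0,"claw":0.55},{"xyz":[0,0,0],"twist":0,"claw":0.6},{"xyz":[0,0,0],"twist":0,"claw":0.6}]'
python3 -m creep '[{"xyz":[0,0,0],"twist":0,"claw":0.7},{"xyz":[0,0,0],"twist":0,"claw":0.7},{"xyz":[0,0,0],"twist":0,"claw":0.7},{"xyz":[0,0,0.002],"twist":0,"claw":0.7},{"xyz":[0,0,0.003],"twist":0,"claw":0.7}]'
```

```text
clock: 3.9
tool_pos: [473.3, -15.1, 32.1]
eef_rot: [0.0, 0.978, 0.208, 0.0]
force: [-2.0, -0.2, 7.0]
finger_gap: 38.5
grip_force: 59.4
clock: 4.32
tool_pos: [472.2, -14.6, 35.9]
eef_rot: [-0.0, 0.978, 0.208, -0.001]
force: [0.0, -0.1, -3.1]
finger_gap: 38.5
grip_force: 60.5
```

```bash

python3 -m creep '[{"xyz":[0,0,0.01],"twist":0,"claw":0.7},{"xyz":[0,0,0.015],"twist":0,"claw":0.7},{"xyz":[0,0,0.015],"twist":0,"claw":0.7},{"xyz":[0,0,0.015],"twist":0,"claw":0.7},{"xyz":[0.005,-0.005,0.01],"twist":0,"claw":0.7}]'
python3 -m creep '[{"xyz":[0.015,-0.016,0],"twist":0,"claw":0.7},{"xyz":[0.018,-0.02,0],"twist":0,"claw":0.7},{"xyz":[0.018,-0.02,0],"twist":0,"claw":0.7},{"xyz":[0.018,-0.02,0],"twist":0,"claw":0.7},{"xyz":[0.018,-0.02,0],"twist":0,"claw":0.7}]'
python3 -m creep '[{"xyz":[0.018,-0.02,0],"twist":0,"claw":0.7},{"xyz":[0.018,-0.02,0],"twist":0,"claw":0.7},{"xyz":[0.018,-0.02,0],"twist":0,"claw":0.7},{"xyz":[0.018,-0.02,0],"twist":0,"claw":0.7},{"xyz":[0.015,-0.015,0],"twist":0,"claw":0.7}]'
python3 -m creep '[{"xyz":[0,0,-0.005],"twist":0,"claw":0.7},{"xyz":[0,0,-0.012],"twist":0,"claw":0.7},{"xyz":[0,0,-0.014],"twist":0,"claw":0.7},{"xyz":[0,0,-0.012],"twist":0,"claw":0.7},{"xyz":[0,0,-0.006],"twist":0,"claw":0.7}]'
python3 - <<'E'
from rig import *
import cv2
a=read_camera("scene")[90:290,170:430];cv2.imwrite("pics/s2.png",cv2.resize(a,None,fx=3,fy=3))
print(observe()["tool_pos"])
E
```

```text
clock: 4.73
tool_pos: [477.5, -19.2, 102.8]
eef_rot: [-0.0, 0.978, 0.208, 0.0]
force: [0.9, 0.7, -2.7]
finger_gap: 38.5
grip_force: 60.7
clock: 5.15
tool_pos: [565.7, -117.1, 101.5]
eef_rot: [0.0, 0.978, 0.208, 0.0]
force: [0.5, -0.3, -2.7]
finger_gap: 38.2
grip_force: 60.7
clock: 5.57
tool_pos: [652.8, -213.1, 101.2]
eef_rot: [0.0, 0.978, 0.207, -0.0]
force: [0.8, 0.6, -2.8]
finger_gap: 38.2
grip_force: 60.8
clock: 5.98
tool_pos: [649.3, -208.9, 48.5]
eef_rot: [-0.002, 0.978, 0.208, -0.002]
force: [-0.4, -0.3, -3.2]
finger_gap: 38.3
grip_force: 61.0
[ 649.11696954 -208.82208789   47.96701664]
```

View pics/s2.png

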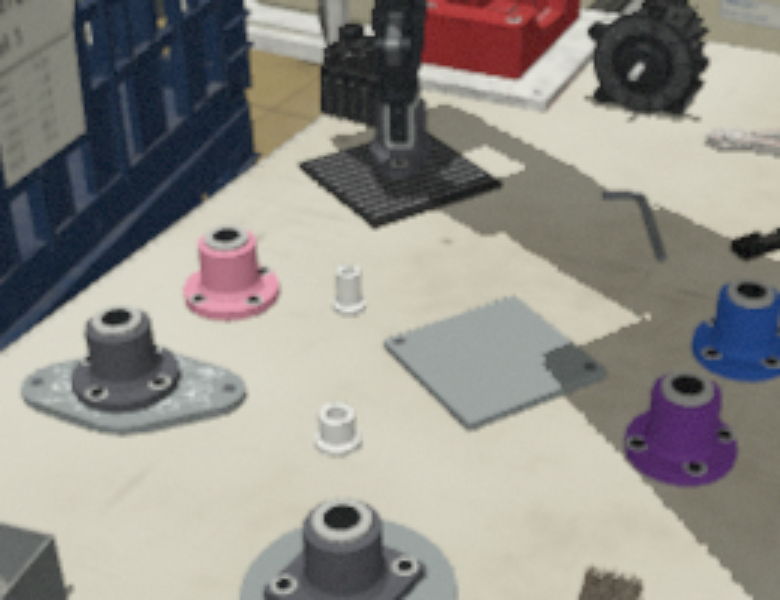

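The oval unit hangs upright over the middle of the mat (400,160 in the crop), and the square plate is now empty.

```bash

python3 -m creep '[{"xyz":[0,0,-0.006],"twist":0,"claw":0.7},{"xyz":[0,0,-0.006],"twist":0,"claw":0.7},{"xyz":[0,0,-0.004],"twist":0,"claw":0.7},{"xyz":[0,0,-0.003],"twist":0,"claw":0.7},{"xyz":[0,0,0],"twist":0,"claw":0.7}]'
python3 -m creep '[{"xyz":[0,0,0],"twist":0,"claw":0.7},{"xyz":[0,0,-0.001],"twist":0,"claw":0.7},{"xyz":[0,0,-0.001],"twist":0,"claw":0.7},{"xyz":[0,0,0],"twist":0,"claw":0.7},{"xyz":[0,0,0],"twist":0,"claw":0.7}]'
```

```text
clock: 6.45
tool_pos: [651.5, -210.6, 32.7]
eef_rot: [-0.0, 0.978, 0.208, -0.0]
force: [-0.6, 0.3, -3.0]
finger_gap: 38.2
grip_force: 61.0
clock: 6.87
tool_pos: [651.9, -210.8, 31.4]
eef_rot: [0.0, 0.978, 0.208, 0.0]
force: [-0.5, 1.0, -3.5]
finger_gap: 38.8
grip_force: 61.0
```

```bash

python3 -m creep '[{"xyz":[0,0,-0.0005],"twist":0,"claw":0.7},{"xyz":[0,0,-0.0005],"twist":0,"claw":0.7},{"xyz":[0,0,-0.0005],"twist":0,"claw":0.7},{"xyz":[0,0,0],"twist":0,"claw":0.7},{"xyz":[0,0,0],"twist":0,"claw":0.7}]'
```

```text
clock: 7.28
tool_pos: [651.9, -210.8, 30.2]
eef_rot: [0.0, 0.978, 0.208, 0.0]
force: [-0.9, 0.6, 0.3]
finger_gap: 38.6
grip_force: 61.3
```

```bash

python3 -m creep '[{"xyz":[0,0,-0.0003],"twist":0,"claw":0.7},{"xyz":[0,0,0],"twist":0,"claw":0.5},{"xyz":[0,0,0],"twist":0,"claw":0.4},{"xyz":[0,0,0],"twist":0,"claw":0.2},{"xyz":[0,0,0],"twist":0,"claw":0}]'
python3 -m creep '[{"xyz":[0,0,0],"twist":0,"claw":0},{"xyz":[0,0,0],"twist":0,"claw":0},{"xyz":[0,0,0.01],"twist":0,"claw":0},{"xyz":[0,0,0.015],"twist":0,"claw":0},{"xyz":[0,0,0.015],"twist":0,"claw":0}]'
python3 -m creep '[{"xyz":[0,0,0.015],"twist":0,"claw":0},{"xyz":[0,0,0.015],"twist":0,"claw":0},{"xyz":[0,0,0.015],"twist":0,"claw":0},{"xyz":[0,0,0.015],"twist":0,"claw":0},{"xyz":[0,0,0.015],"twist":0,"claw":0}]'
```

```text
clock: 7.7
tool_pos: [652.0, -210.9, 29.5]
eef_rot: [0.0, 0.978, 0.208, 0.0]
force: [-0.8, 0.1, -0.4]
finger_gap: 73.8
grip_force: 0.0
clock: 8.12
tool_pos: [651.8, -210.8, 70.9]
eef_rot: [-0.0, 0.978, 0.208, -0.0]
force: [1.0, -0.9, 0.3]
finger_gap: 85.3
grip_force: 0.0
clock: 8.53
tool_pos: [652.0, -210.9, 146.6]
eef_rot: [0.0, 0.978, 0.208, 0.0]
force: [0.3, 0.0, -0.8]
finger_gap: 85.3
grip_force: 0.0
```

```bash

for i in 1 2 3 4; do python3 -m creep '[{"xyz":[-0.0098,0.0211,0],"twist":0,"claw":0},{"xyz":[-0.0098,0.0211,0],"twist":0,"claw":0},{"xyz":[-0.0098,0.0211,0],"twist":0,"claw":0},{"xyz":[-0.0098,0.0211,0],"twist":0,"claw":0},{"xyz":[-0.0098,0.0211,0],"twist":0,"claw":0}]' | grep -E "pos|force: \["; done
python3 -m creep '[{"xyz":[0,0,-0.008],"twist":0,"claw":0},{"xyz":[0,0,-0.012],"twist":0,"claw":0},{"xyz":[0,0,-0.012],"twist":0,"claw":0},{"xyz":[0,0,-0.012],"twist":0,"claw":0},{"xyz":[0,0,-0.006],"twist":0,"claw":0}]'
python3 - <<'E'
from rig import *
import cv2
a=read_camera("top")[100:275,195:460]
b=cv2.convertScaleAbs(cv2.resize(a,None,fx=3,fy=3,interpolation=cv2.INTER_CUBIC),alpha=1.5)
cv2.imwrite("pics/top1.png",b)
E
```

```text
tool_pos: [602.4, -104.5, 145.6]
force: [-0.2, 0.9, 0.0]
tool_pos: [553.5, 1.1, 145.6]
force: [-0.7, -0.2, -0.1]
tool_pos: [504.5, 106.6, 145.6]
force: [0.5, 0.2, -0.4]
tool_pos: [455.5, 212.2, 145.6]
force: [0.0, 0.7, 0.8]
clock: 10.62
tool_pos: [455.4, 210.7, 93.7]
eef_rot: [0.0, 0.978, 0.208, -0.001]
force: [0.0, -0.0, -1.1]
finger_gap: 85.3
grip_force: 0.0
```

View pics/top1.png

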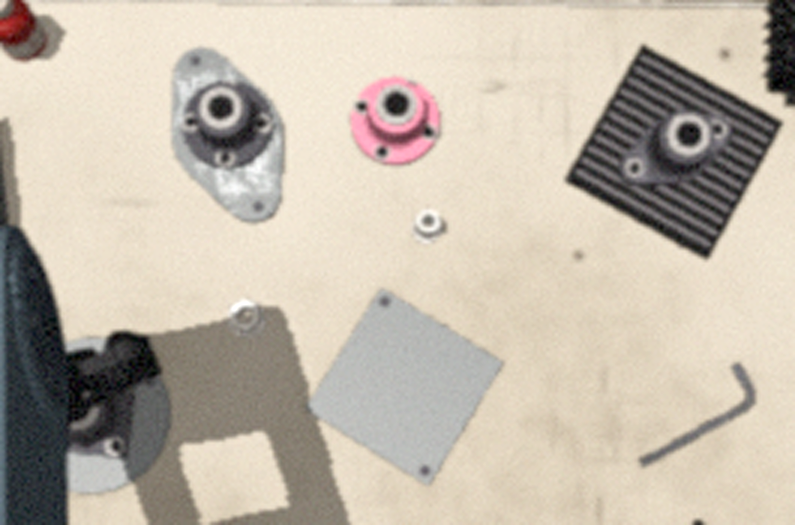

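The oval unit stands upright on the mat (ring at 690,135 in the crop), and the square plate is empty. The gripper straddles the square unit.

```bash
python3 - <<'E'
from h import *
p=crop([(634,168),(718,130)],15);print(crop([(690,135)],54),p.mean(0),ang(*p)); print("sqplate holes",crop([(384,300),(425,470)],8).mean(0))
E
python3 -m creep '[{"xyz":[0.0005,-0.001,-0.016],"twist":0,"claw":0},{"xyz":[0,0,-0.016],"twist":0,"claw":0},{"xyz":[0,0,-0.016],"twist":0,"claw":0},{"xyz":[0,0,-0.01],"twist":0,"claw":0},{"xyz":[0,0,-0.005],"twist":0,"claw":0}]'
python3 -m creep '[{"xyz":[0,0,0],"twist":0,"claw":0},{"xyz":[0,0,0],"twist":0,"claw":0},{"xyz":[0,0,0],"twist":0,"claw":0.2},{"xyz":[0,0,0],"twist":0,"claw":0.4},{"xyz":[0,0,0],"twist":0,"claw":0.4}]'
```

```text
[[ 650.90974008 -210.2355744 ]] [ 651.15852763 -209.35739069] -64.9498350623234
sqplate holes [478.39083393 -12.37831474]
clock: 11.08
tool_pos: [455.9, 209.8, 30.6]
eef_rot: [0.0, 0.978, 0.208, -0.001]
force: [-0.2, -0.4, 0.3]
finger_gap: 85.6
grip_force: 0.0
clock: 11.5
tool_pos: [457.0, 210.3, 32.3]
eef_rot: [0.0, 0.978, 0.208, 0.001]
force: [-0.5, -0.2, 1.0]
finger_gap: 52.2
grip_force: 0.0
```

```bash

python3 -m creep '[{"xyz":[0,0,0],"twist":0,"claw":0.45},{"xyz":[0,0,0],"twist":0,"claw":0.5},{"xyz":[0,0,0],"twist":0,"claw":0.55},{"xyz":[0,0,0],"twist":0,"claw":0.6},{"xyz":[0,0,0],"twist":0,"claw":0.6}]'
python3 -m creep '[{"xyz":[0,0,0],"twist":0,"claw":0.7},{"xyz":[0,0,0],"twist":0,"claw":0.7},{"xyz":[0,0,0],"twist":0,"claw":0.7},{"xyz":[0,0,0.002],"twist":0,"claw":0.7},{"xyz":[0,0,0.003],"twist":0,"claw":0.7}]'
python3 -m creep '[{"xyz":[0,0,0.01],"twist":0,"claw":0.7},{"xyz":[0,0,0.015],"twist":0,"claw":0.7},{"xyz":[0,0,0.015],"twist":0,"claw":0.7},{"xyz":[0,0,0.015],"twist":0,"claw":0.7},{"xyz":[0,0,0.01],"twist":0,"claw":0.7}]'
```

```text
clock: 11.92
tool_pos: [456.6, 210.2, 32.1]
eef_rot: [0.0, 0.978, 0.208, 0.0]
force: [-2.1, -0.9, 5.4]
finger_gap: 38.6
grip_force: 59.7
clock: 12.33
tool_pos: [455.6, 210.1, 36.1]
eef_rot: [-0.0, 0.978, 0.208, -0.001]
force: [-0.3, -0.6, -2.9]
finger_gap: 38.0
grip_force: 60.4
clock: 12.75
tool_pos: [456.9, 210.3, 103.4]
eef_rot: [-0.0, 0.978, 0.208, 0.001]
force: [0.8, -0.8, -2.2]
finger_gap: 38.5
grip_force: 60.5
```

```bash

for i in 1 2; do python3 -m creep '[{"xyz":[0.002,-0.0223,0],"twist":-0.044,"claw":0.7},{"xyz":[0.002,-0.0223,0],"twist":-0.044,"claw":0.7},{"xyz":[0.002,-0.0223,0],"twist":-0.044,"claw":0.7},{"xyz":[0.002,-0.0223,0],"twist":-0.044,"claw":0.7},{"xyz":[0.002,-0.0223,0],"twist":-0.044,"claw":0.7}]' | grep -E "pos|rot|force"; done
python3 -m creep '[{"xyz":[0,0,-0.006],"twist":0,"claw":0.7},{"xyz":[0,0,-0.012],"twist":0,"claw":0.7},{"xyz":[0,0,-0.014],"twist":0,"claw":0.7},{"xyz":[0,0,-0.012],"twist":0,"claw":0.7},{"xyz":[0,0,-0.006],"twist":0,"claw":0.7}]'
python3 -m creep '[{"xyz":[0,0,-0.006],"twist":0,"claw":0.7},{"xyz":[0,0,-0.006],"twist":0,"claw":0.7},{"xyz":[0,0,-0.003],"twist":0,"claw":0.7},{"xyz":[0,0,0],"twist":0,"claw":0.7},{"xyz":[0,0,0],"twist":0,"claw":0.7}]'
python3 - <<'E'
from rig import *
import cv2
a=read_camera("scene")[165:255,270:400];cv2.imwrite("pics/s3.png",cv2.resize(a,None,fx=6,fy=6,interpolation=cv2.INTER_CUBIC))
E
```

```text
tool_pos: [466.2, 97.8, 101.8]
eef_rot: [0.0, 0.995, 0.098, 0.0]
force: [-0.3, 0.2, -2.6]
grip_force: 60.8
tool_pos: [476.2, -13.9, 101.8]
eef_rot: [-0.0, 1.0, -0.012, 0.0]
force: [-0.5, -0.4, -2.6]
grip_force: 60.8
clock: 14.0
tool_pos: [475.2, -12.3, 50.2]
eef_rot: [-0.0, 1.0, -0.011, -0.001]
force: [0.5, 0.9, -2.6]
finger_gap: 37.9
grip_force: 61.0
clock: 14.42
tool_pos: [476.5, -12.8, 36.7]
eef_rot: [0.0, 1.0, -0.011, 0.0]
force: [0.1, 0.6, -2.4]
finger_gap: 38.0
grip_force: 61.0
```

View pics/s3.png

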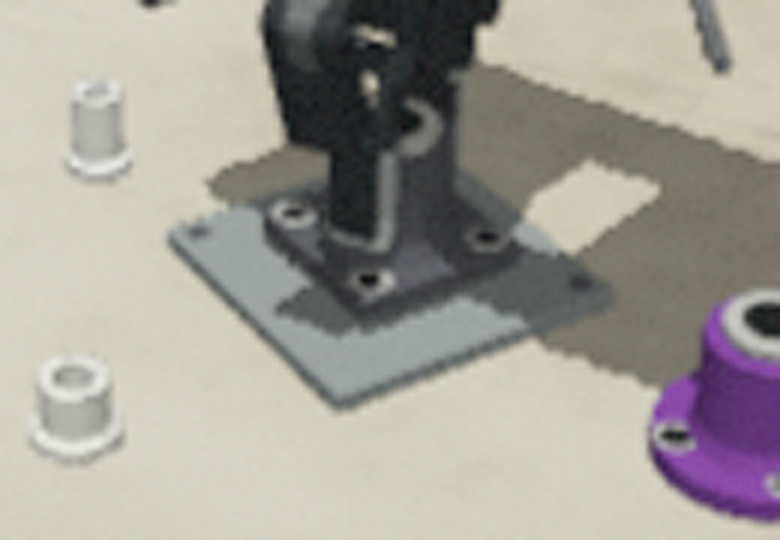

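The square unit hangs a few mm over the middle of the square plate, its sides parallel to the plate's.

```bash

python3 -m creep '[{"xyz":[0.001,-0.0005,-0.002],"twist":0,"claw":0.7},{"xyz":[0,0,-0.0015],"twist":0,"claw":0.7},{"xyz":[0,0,-0.0005],"twist":0,"claw":0.7},{"xyz":[0,0,0],"twist":0,"claw":0.7},{"xyz":[0,0,0],"twist":0,"claw":0.7}]'
python3 -m creep '[{"xyz":[0,0,-0.0005],"twist":0,"claw":0.7},{"xyz":[0,0,-0.0005],"twist":0,"claw":0.7},{"xyz":[0,0,0],"twist":0,"claw":0.7},{"xyz":[0,0,0],"twist":0,"claw":0.7},{"xyz":[0,0,0],"twist":0,"claw":0.7}]'
```

```text
clock: 14.88
tool_pos: [477.3, -13.3, 32.4]
eef_rot: [-0.0, 1.0, -0.011, -0.0]
force: [0.4, -0.1, -2.7]
finger_gap: 38.2
grip_force: 61.0
clock: 15.3
tool_pos: [477.4, -13.3, 32.1]
eef_rot: [0.0, 1.0, -0.011, -0.0]
force: [-3.7, 0.2, 5.5]
finger_gap: 38.5
grip_force: 61.9
```

Contact. Release, lift, and go to the round unit at about (666.5,118.8).

```bash

python3 -m creep '[{"xyz":[0,0,0.0003],"twist":0,"claw":0.7},{"xyz":[0,0,0],"twist":0,"claw":0.5},{"xyz":[0,0,0],"twist":0,"claw":0.4},{"xyz":[0,0,0],"twist":0,"claw":0.2},{"xyz":[0,0,0],"twist":0,"claw":0}]'
python3 -m creep '[{"xyz":[0,0,0],"twist":0,"claw":0},{"xyz":[0,0,0],"twist":0,"claw":0},{"xyz":[0,0,0.01],"twist":0,"claw":0},{"xyz":[0,0,0.015],"twist":0,"claw":0},{"xyz":[0,0,0.015],"twist":0,"claw":0}]'
python3 -m creep '[{"xyz":[0,0,0.015],"twist":0,"claw":0},{"xyz":[0,0,0.015],"twist":0,"claw":0},{"xyz":[0,0,0.015],"twist":0,"claw":0},{"xyz":[0,0,0.015],"twist":0,"claw":0},{"xyz":[0,0,0.013],"twist":0,"claw":0}]'
for i in 1 2; do python3 -m creep '[{"xyz":[0.0189,0.0132,0],"twist":0,"claw":0},{"xyz":[0.0189,0.0132,0],"twist":0,"claw":0},{"xyz":[0.0189,0.0132,0],"twist":0,"claw":0},{"xyz":[0.0189,0.0132,0],"twist":0,"claw":0},{"xyz":[0.0189,0.0132,0],"twist":0,"claw":0}]' | grep -E "pos|rot|force"; done
python3 -m creep '[{"xyz":[0,0,-0.008],"twist":0,"claw":0},{"xyz":[0,0,-0.012],"twist":0,"claw":0},{"xyz":[0,0,-0.012],"twist":0,"claw":0},{"xyz":[0,0,-0.012],"twist":0,"claw":0},{"xyz":[0,0,-0.006],"twist":0,"claw":0}]'
python3 -m creep '[{"xyz":[0,0,0],"twist":0,"claw":0},{"xyz":[0,0,0],"twist":0,"claw":0},{"xyz":[0,0,0],"twist":0,"claw":0},{"xyz":[0,0,0],"twist":0,"claw":0},{"xyz":[0,0,0],"twist":0,"claw":0}]'
python3 - <<'E'
from rig import *
import cv2
a=read_camera("top")[100:275,195:460]
b=cv2.convertScaleAbs(cv2.resize(a,None,fx=3,fy=3,interpolation=cv2.INTER_CUBIC),alpha=1.5)
cv2.imwrite("pics/top2.png",b)
E
```

```text
clock: 15.72
tool_pos: [477.6, -13.4, 31.9]
eef_rot: [0.0, 1.0, -0.011, 0.0]
force: [-0.7, -0.1, 0.2]
finger_gap: 73.4
grip_force: 0.0
clock: 16.13
tool_pos: [476.9, -13.2, 72.4]
eef_rot: [-0.0, 1.0, -0.011, -0.001]
force: [0.6, 1.1, -0.2]
finger_gap: 85.5
grip_force: 0.0
clock: 16.55
tool_pos: [477.6, -13.3, 146.6]
eef_rot: [0.0, 1.0, -0.011, 0.001]
force: [0.7, -1.1, 0.0]
finger_gap: 85.5
grip_force: 0.0
tool_pos: [572.7, 53.4, 145.7]
eef_rot: [0.0, 1.0, -0.011, 0.0]
force: [0.1, -0.8, 1.0]
grip_force: 0.0
tool_pos: [667.1, 119.5, 145.5]
eef_rot: [-0.0, 1.0, -0.011, 0.0]
force: [0.3, -1.0, -0.8]
grip_force: 0.0
clock: 17.8
tool_pos: [664.0, 118.0, 91.7]
eef_rot: [0.0, 1.0, -0.011, -0.002]
force: [0.0, -0.1, -0.9]
finger_gap: 85.6
grip_force: 0.0
clock: 18.22
tool_pos: [666.9, 118.6, 95.7]
eef_rot: [-0.0, 1.0, -0.011, 0.001]
force: [-0.3, 0.2, 0.1]
finger_gap: 85.3
grip_force: 0.0
```

View pics/top2.png

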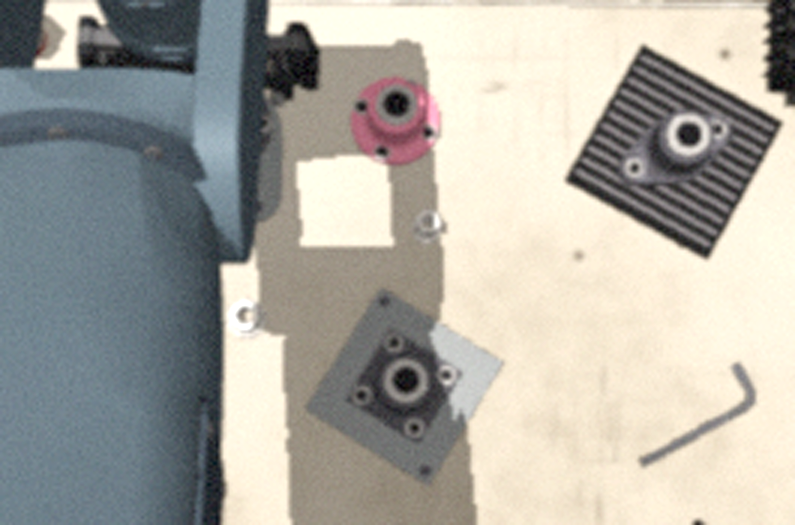

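The square unit sits centred on the square plate (bolts at 394,342 / 447,374 / 414,428 / 362,395 in the crop). The arm is over the round unit.

```bash
python3 - <<'E'
from h import *
p=crop([(394,342),(447,374),(414,428),(362,395)],17);print(p.mean(0),[ang(p[i-1],p[i]) for i in range(4)],crop([(406,380)],56))
p=crop([(384,300),(425,470)],8);print(p.mean(0),ang(*p)-45+180)
E
python3 -m creep '[{"xyz":[0,0,-0.012],"twist":0,"claw":0},{"xyz":[0,0,-0.016],"twist":0,"claw":0},{"xyz":[0,0,-0.016],"twist":0,"claw":0},{"xyz":[0,0,-0.013],"twist":0,"claw":0},{"xyz":[0,0,-0.0065],"twist":0,"claw":0}]'
python3 -m creep '[{"xyz":[0,0,0],"twist":0,"claw":0},{"xyz":[0,0,0],"twist":0,"claw":0},{"xyz":[0,0,0],"twist":0,"claw":0.2},{"xyz":[0,0,0],"twist":0,"claw":0.4},{"xyz":[0,0,0],"twist":0,"claw":0.4}]'
```

```text
[477.37856311 -12.08071952] [np.float64(-30.613673198026962), np.float64(-120.8747226825314), np.float64(148.78609437269017), np.float64(58.02385549393213)] [[477.28820059 -12.20989997]]
[478.39083393 -12.37831474] -31.212968859368715
clock: 18.68
tool_pos: [664.7, 118.7, 28.3]
eef_rot: [0.0, 1.0, -0.011, -0.002]
force: [0.1, -0.7, -1.2]
finger_gap: 85.2
grip_force: 0.0
clock: 19.1
tool_pos: [667.1, 118.7, 32.4]
eef_rot: [-0.0, 1.0, -0.011, 0.001]
force: [-0.1, -0.6, 0.3]
finger_gap: 52.3
grip_force: 0.0
```

```bash

python3 -m creep '[{"xyz":[0,0,0],"twist":0,"claw":0.45},{"xyz":[0,0,0],"twist":0,"claw":0.5},{"xyz":[0,0,0],"twist":0,"claw":0.55},{"xyz":[0,0,0],"twist":0,"claw":0.6},{"xyz":[0,0,0],"twist":0,"claw":0.6}]'
python3 -m creep '[{"xyz":[0,0,0],"twist":0,"claw":0.7},{"xyz":[0,0,0],"twist":0,"claw":0.7},{"xyz":[0,0,0],"twist":0,"claw":0.7},{"xyz":[0,0,0.002],"twist":0,"claw":0.7},{"xyz":[0,0,0.003],"twist":0,"claw":0.7}]'
python3 -m creep '[{"xyz":[0,0,0.01],"twist":0,"claw":0.7},{"xyz":[0,0,0.015],"twist":0,"claw":0.7},{"xyz":[0,0,0.015],"twist":0,"claw":0.7},{"xyz":[0,0,0.015],"twist":0,"claw":0.7},{"xyz":[0,0,0.01],"twist":0,"claw":0.7}]'
```

```text
clock: 19.52
tool_pos: [666.9, 118.3, 32.3]
eef_rot: [0.0, 1.0, -0.011, 0.001]
force: [-1.4, -1.4, 5.5]
finger_gap: 38.6
grip_force: 59.7
clock: 19.93
tool_pos: [665.3, 118.8, 35.3]
eef_rot: [-0.0, 1.0, -0.011, -0.001]
force: [-0.1, -0.2, -4.1]
finger_gap: 38.4
grip_force: 60.5
clock: 20.35
tool_pos: [667.8, 118.8, 105.0]
eef_rot: [-0.0, 1.0, -0.011, 0.002]
force: [-0.1, -0.1, -3.6]
finger_gap: 38.3
grip_force: 60.7
```

```bash

for i in 1 2; do python3 -m creep '[{"xyz":[-0.0212,0.0092,0],"twist":0,"claw":0.7},{"xyz":[-0.0212,0.0092,0],"twist":0,"claw":0.7},{"xyz":[-0.0212,0.0092,0],"twist":0,"claw":0.7},{"xyz":[-0.0212,0.0092,0],"twist":0,"claw":0.7},{"xyz":[-0.0212,0.0092,0],"twist":0,"claw":0.7}]' | grep -E "pos|rot|force"; done
python3 -m creep '[{"xyz":[0,0,-0.006],"twist":0,"claw":0.7},{"xyz":[0,0,-0.012],"twist":0,"claw":0.7},{"xyz":[0,0,-0.014],"twist":0,"claw":0.7},{"xyz":[0,0,-0.012],"twist":0,"claw":0.7},{"xyz":[0,0,-0.006],"twist":0,"claw":0.7}]'
python3 -m creep '[{"xyz":[0,0,-0.006],"twist":0,"claw":0.7},{"xyz":[0,0,-0.006],"twist":0,"claw":0.7},{"xyz":[0,0,-0.003],"twist":0,"claw":0.7},{"xyz":[0,0,0],"twist":0,"claw":0.7},{"xyz":[0,0,0],"twist":0,"claw":0.7}]'
python3 - <<'E'
from rig import *
import cv2
a=read_camera("scene")[215:325,230:345];cv2.imwrite("pics/s4.png",cv2.resize(a,None,fx=5,fy=5,interpolation=cv2.INTER_CUBIC))
E
```

```text
tool_pos: [559.8, 165.1, 102.6]
eef_rot: [-0.0, 1.0, -0.011, 0.001]
force: [0.2, 0.2, -3.6]
grip_force: 60.7
tool_pos: [453.9, 211.2, 102.6]
eef_rot: [-0.0, 1.0, -0.011, 0.001]
force: [0.6, 0.1, -3.2]
grip_force: 60.7
clock: 21.6
tool_pos: [454.4, 210.6, 50.9]
eef_rot: [0.0, 1.0, -0.011, -0.0]
force: [-1.1, -0.3, -4.5]
finger_gap: 38.4
grip_force: 60.8
clock: 22.02
tool_pos: [454.6, 210.7, 36.5]
eef_rot: [-0.0, 1.0, -0.011, 0.0]
force: [0.2, -0.4, -3.3]
finger_gap: 38.6
grip_force: 60.8
```

View pics/s4.png

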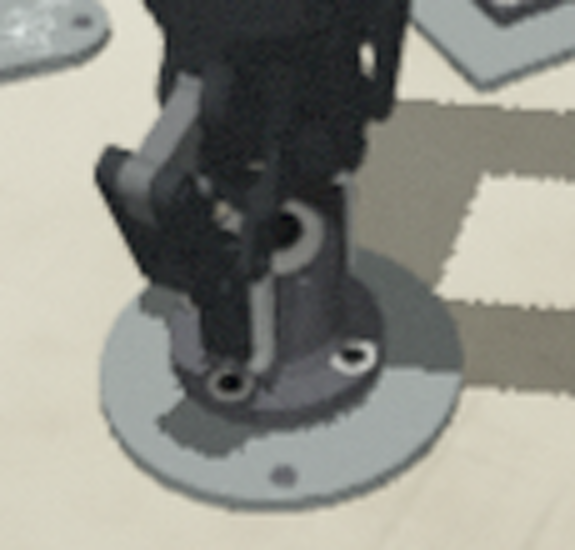

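The round unit hangs over the round plate, flange spanning columns 170–383 against the plate's 100–462, so it is centred to about 1 mm.

```bash

python3 -m creep '[{"xyz":[0,0,-0.002],"twist":0,"claw":0.7},{"xyz":[0,0,-0.0015],"twist":0,"claw":0.7},{"xyz":[0,0,-0.0005],"twist":0,"claw":0.7},{"xyz":[0,0,0],"twist":0,"claw":0.7},{"xyz":[0,0,0],"twist":0,"claw":0.7}]'
python3 -m creep '[{"xyz":[0,0,-0.0005],"twist":0,"claw":0.7},{"xyz":[0,0,-0.0005],"twist":0,"claw":0.7},{"xyz":[0,0,0],"twist":0,"claw":0.7},{"xyz":[0,0,0],"twist":0,"claw":0.7},{"xyz":[0,0,0],"twist":0,"claw":0.7}]'
```

```text
clock: 22.48
tool_pos: [454.4, 210.7, 32.4]
eef_rot: [-0.0, 1.0, -0.011, 0.0]
force: [-0.5, 0.3, -2.4]
finger_gap: 38.5
grip_force: 60.9
clock: 22.9
tool_pos: [454.4, 210.7, 32.3]
eef_rot: [0.0, 1.0, -0.01, -0.0]
force: [-5.1, -1.0, 9.0]
finger_gap: 38.4
grip_force: 62.1
```

```bash

python3 -m creep '[{"xyz":[0,0,0.0005],"twist":0,"claw":0.7},{"xyz":[0,0,0],"twist":0,"claw":0.5},{"xyz":[0,0,0],"twist":0,"claw":0.4},{"xyz":[0,0,0],"twist":0,"claw":0.2},{"xyz":[0,0,0],"twist":0,"claw":0}]'
python3 -m creep '[{"xyz":[0,0,0],"twist":0,"claw":0},{"xyz":[0,0,0],"twist":0,"claw":0},{"xyz":[0,0,0.01],"twist":0,"claw":0},{"xyz":[0,0,0.015],"twist":0,"claw":0},{"xyz":[0,0,0.015],"twist":0,"claw":0}]'
python3 -m creep '[{"xyz":[0,0,0.015],"twist":0,"claw":0},{"xyz":[0,0,0.015],"twist":0,"claw":0},{"xyz":[0,0,0.015],"twist":0,"claw":0},{"xyz":[0,0,0.015],"twist":0,"claw":0},{"xyz":[0,0,0.013],"twist":0,"claw":0}]'
for i in 1 2 3 4; do python3 -m creep '[{"xyz":[0.0099,-0.0211,0],"twist":0,"claw":0},{"xyz":[0.0099,-0.0211,0],"twist":0,"claw":0},{"xyz":[0.0099,-0.0211,0],"twist":0,"claw":0},{"xyz":[0.0099,-0.0211,0],"twist":0,"claw":0},{"xyz":[0.0099,-0.0211,0],"twist":0,"claw":0}]' | grep -E "pos|force: \["; done
python3 -m creep '[{"xyz":[0,0,-0.008],"twist":0,"claw":0},{"xyz":[0,0,-0.012],"twist":0,"claw":0},{"xyz":[0,0,-0.012],"twist":0,"claw":0},{"xyz":[0,0,-0.012],"twist":0,"claw":0},{"xyz":[0,0,-0.006],"twist":0,"claw":0}]'
python3 -m creep '[{"xyz":[0,0,0],"twist":0,"claw":0},{"xyz":[0,0,0],"twist":0,"claw":0},{"xyz":[0,0,0],"twist":0,"claw":0},{"xyz":[0,0,0],"twist":0,"claw":0},{"xyz":[0,0,0],"twist":0,"claw":0}]'
python3 - <<'E'
from rig import *
import cv2
a=read_camera("top")[100:275,190:340]
b=cv2.convertScaleAbs(cv2.resize(a,None,fx=3.4,fy=3.4,interpolation=cv2.INTER_CUBIC),alpha=1.5)
cv2.imwrite("pics/top3.png",b)
E
```

```text
clock: 23.32
tool_pos: [454.6, 210.7, 31.9]
eef_rot: [-0.0, 1.0, -0.011, 0.0]
force: [-0.0, 0.8, -0.2]
finger_gap: 73.7
grip_force: 0.0
clock: 23.73
tool_pos: [454.0, 210.6, 72.4]
eef_rot: [0.0, 1.0, -0.011, -0.001]
force: [0.7, 0.2, -0.0]
finger_gap: 85.3
grip_force: 0.0
clock: 24.15
tool_pos: [454.6, 210.8, 146.6]
eef_rot: [-0.0, 1.0, -0.011, 0.001]
force: [-0.3, -0.7, 0.0]
finger_gap: 84.9
grip_force: 0.0
tool_pos: [504.3, 104.2, 145.7]
force: [0.3, 0.3, 0.2]
tool_pos: [553.8, -1.4, 145.6]
force: [1.0, 0.2, -0.4]
tool_pos: [603.2, -106.9, 145.6]
force: [-0.9, -0.2, 0.4]
tool_pos: [652.7, -212.4, 145.6]
force: [-0.6, 0.4, -0.7]
clock: 26.23
tool_pos: [650.6, -209.4, 91.7]
eef_rot: [-0.001, 1.0, -0.01, -0.002]
force: [-0.3, 0.5, -0.5]
finger_gap: 85.3
grip_force: 0.0
clock: 26.65
tool_pos: [652.9, -211.5, 95.7]
eef_rot: [0.0, 1.0, -0.011, 0.001]
force: [-0.6, 0.6, -0.1]
finger_gap: 85.1
grip_force: 0.0
```

View pics/top3.png

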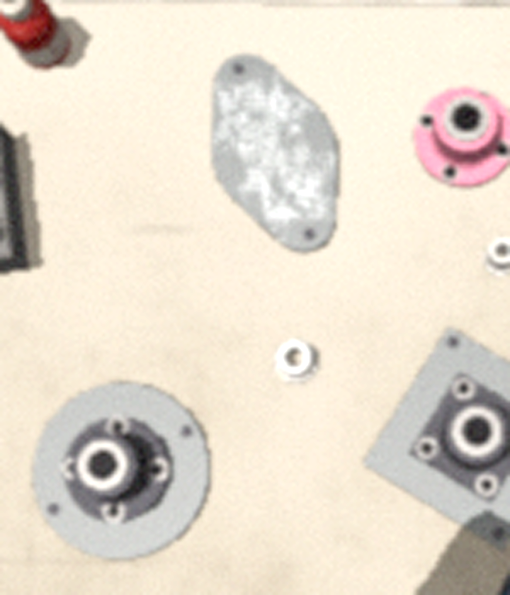

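The round unit stands on the round plate (bolts at 119,426 / 159,467 / 114,513 / 70,467), and the oval plate is empty (holes at 238,69 and 309,234).

```bash
python3 - <<'E'
from h import *
import cv2
o=(190,100);k=dict(o=o,s=3.4)
print("round bolts",crop([(119,426),(159,467),(114,513),(70,467)],17,**k).mean(0),"ring",crop([(103,465)],56,**k),"plate",crop([(121.5,470.5)],8,**k),"plate holes",crop([(187,431),(54,509)],8,**k).mean(0))
p=crop([(238,69),(309,234)],8,**k);print("oval holes",p.mean(0),ang(*p))
im=cv2.GaussianBlur(read_camera("top"),(3,3),0)[105:180,245:300].astype(float)
sat=im[...,2]-im[...,0]; print(np.percentile(sat,[5,25,50,75,95]))
bg=np.percentile(sat,90);m=(sat<(bg+np.percentile(sat,15))/2).astype(np.uint8)
m=cv2.morphologyEx(m,cv2.MORPH_CLOSE,np.ones((5,5)))
n,l,st,_=cv2.connectedComponentsWithStats(m);m=(l==1+st[1:,4].argmax())
y,x=np.nonzero(m);W=np.array([w(a+245,b+105,8)[:2] for a,b in zip(x,y)])
d=W-W.mean(0);e,v=np.linalg.eigh(d.T@d);print("oval moments",W.mean(0),np.degrees(np.arctan2(*v[::-1,1])),np.ptp(d@v,axis=0))
E
```

```text
round bolts [455.48162957 212.46766592] ring [[454.93608459 211.90556707]] plate [[454.5932343  210.51280056]] plate holes [454.98756403 211.0146022 ]
oval holes [662.30158765 119.36603753] -156.16004593429915
[ 0.  1. 19. 20. 21.]
oval moments [661.61266946 118.554809  ] -156.2296509993809 [ 80.08440704 138.35200225]
```

```bash

python3 -m creep '[{"xyz":[-0.001,0.0007,-0.013],"twist":0,"claw":0},{"xyz":[0,0,-0.016],"twist":0,"claw":0},{"xyz":[0,0,-0.016],"twist":0,"claw":0},{"xyz":[0,0,-0.013],"twist":0,"claw":0},{"xyz":[0,0,-0.0075],"twist":0,"claw":0}]'
python3 -m creep '[{"xyz":[0,0,0],"twist":0,"claw":0},{"xyz":[0,0,0],"twist":0,"claw":0},{"xyz":[0,0,0],"twist":0,"claw":0.2},{"xyz":[0,0,0],"twist":0,"claw":0.4},{"xyz":[0,0,0],"twist":0,"claw":0.4}]'
python3 -m creep '[{"xyz":[0,0,0],"twist":0,"claw":0.45},{"xyz":[0,0,0],"twist":0,"claw":0.5},{"xyz":[0,0,0],"twist":0,"claw":0.55},{"xyz":[0,0,0],"twist":0,"claw":0.6},{"xyz":[0,0,0],"twist":0,"claw":0.6}]'
python3 -m creep '[{"xyz":[0,0,0],"twist":0,"claw":0.7},{"xyz":[0,0,0],"twist":0,"claw":0.7},{"xyz":[0,0,0],"twist":0,"claw":0.7},{"xyz":[0,0,0.002],"twist":0,"claw":0.7},{"xyz":[0,0,0.003],"twist":0,"claw":0.7}]'
```

```text
clock: 27.17
tool_pos: [649.9, -209.9, 26.4]
eef_rot: [-0.001, 1.0, -0.011, -0.002]
force: [0.1, -0.8, 0.2]
finger_gap: 85.5
grip_force: 0.0
clock: 27.58
tool_pos: [652.1, -211.0, 30.5]
eef_rot: [0.0, 1.0, -0.011, 0.001]
force: [0.1, -0.5, 0.8]
finger_gap: 52.5
grip_force: 0.0
clock: 28.0
tool_pos: [651.7, -210.7, 30.1]
eef_rot: [0.0, 1.0, -0.011, 0.0]
force: [-1.8, 0.7, 5.2]
finger_gap: 38.5
grip_force: 60.2
clock: 28.42
tool_pos: [650.5, -210.2, 33.2]
eef_rot: [-0.0, 1.0, -0.011, -0.001]
force: [-0.1, 0.7, -3.4]
finger_gap: 37.8
grip_force: 60.4
```

```bash

python3 -m creep '[{"xyz":[0,0,0.012],"twist":0,"claw":0.7},{"xyz":[0,0,0.018],"twist":0,"claw":0.7},{"xyz":[0,0,0.018],"twist":0,"claw":0.7},{"xyz":[0,0,0.018],"twist":0,"claw":0.7},{"xyz":[0,0,0.011],"twist":0,"claw":0.7}]' | grep -E "pos|rot|force"
for i in 1 2 3; do python3 -m creep '[{"xyz":[0.0007,0.022,0],"twist":0.1029,"claw":0.7},{"xyz":[0.0007,0.022,0],"twist":0.1029,"claw":0.7},{"xyz":[0.0007,0.022,0],"twist":0.1029,"claw":0.7},{"xyz":[0.0007,0.022,0],"twist":0.1029,"claw":0.7},{"xyz":[0.0007,0.022,0],"twist":0.1029,"claw":0.7}]' | grep -E "pos|rot|force"; done
python3 -m creep '[{"xyz":[0,0,-0.008],"twist":0,"claw":0.7},{"xyz":[0,0,-0.014],"twist":0,"claw":0.7},{"xyz":[0,0,-0.016],"twist":0,"claw":0.7},{"xyz":[0,0,-0.014],"twist":0,"claw":0.7},{"xyz":[0,0,-0.006],"twist":0,"claw":0.7}]'
python3 -m creep '[{"xyz":[0,0,-0.006],"twist":0,"claw":0.7},{"xyz":[0,0,-0.006],"twist":0,"claw":0.7},{"xyz":[0,0,-0.003],"twist":0,"claw":0.7},{"xyz":[0,0,0],"twist":0,"claw":0.7},{"xyz":[0,0,0],"twist":0,"claw":0.7}]'
python3 - <<'E'
from rig import *
import cv2
a=read_camera("scene")[160:250,160:270];cv2.imwrite("pics/s5.png",cv2.resize(a,None,fx=6,fy=6,interpolation=cv2.INTER_CUBIC))
E
```

```text
tool_pos: [652.2, -211.0, 114.0]
eef_rot: [0.001, 1.0, -0.011, 0.001]
force: [0.3, -0.8, -2.9]
grip_force: 60.7
tool_pos: [654.5, -99.6, 111.4]
eef_rot: [-0.0, 0.969, 0.247, -0.0]
force: [-0.3, -0.2, -2.5]
grip_force: 60.9
tool_pos: [658.0, 10.5, 111.4]
eef_rot: [-0.0, 0.874, 0.485, -0.0]
force: [0.5, 0.5, -3.0]
grip_force: 60.8
tool_pos: [661.5, 120.4, 111.3]
eef_rot: [-0.0, 0.722, 0.692, -0.0]
force: [0.9, -0.1, -3.0]
grip_force: 60.8
clock: 30.5
tool_pos: [659.6, 118.3, 49.5]
eef_rot: [-0.002, 0.725, 0.689, -0.002]
force: [-0.4, 0.1, -3.8]
finger_gap: 38.4
grip_force: 60.8
clock: 30.92
tool_pos: [662.2, 119.3, 38.6]
eef_rot: [0.0, 0.724, 0.69, 0.0]
force: [0.2, -0.0, -3.1]
finger_gap: 38.5
grip_force: 60.8
```

View pics/s5.png

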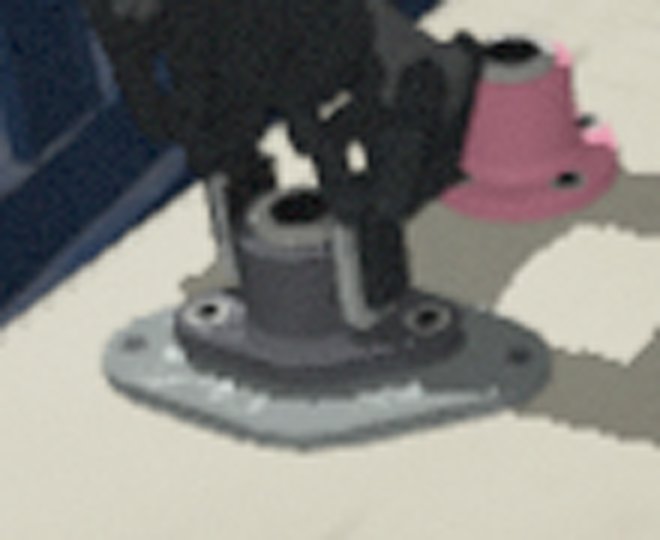

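The oval unit hangs about 6 mm above the oval plate, lined up with it: bolts at (210,311) and (428,318), plate holes at (133,343) and (519,355).

```bash
python3 - <<'E'
from h import *
k=dict(o=(160,160),s=6,n="scene")
for pts,z in(([(210,311),(428,318)],23.6),([(133,343),(519,355)],8)):
    p=crop(pts,z,**k);print(p.mean(0),ang(*p))
E
python3 -m creep '[{"xyz":[0,0,-0.002],"twist":0,"claw":0.7},{"xyz":[0,0,-0.002],"twist":0,"claw":0.7},{"xyz":[0,0,-0.0015],"twist":0,"claw":0.7},{"xyz":[0,0,0],"twist":0,"claw":0.7},{"xyz":[0,0,0],"twist":0,"claw":0.7}]'
```

```text
[657.73197312 121.39342218] -156.2612998131064
[659.86564225 118.52669538] -156.11369365283156
clock: 31.38
tool_pos: [661.7, 119.4, 32.6]
eef_rot: [-0.0, 0.724, 0.69, -0.0]
force: [-0.2, -0.4, -3.1]
finger_gap: 37.9
grip_force: 60.8
```

```bash

python3 -m creep '[{"xyz":[0,0,-0.0005],"twist":0,"claw":0.7},{"xyz":[0,0,-0.0005],"twist":0,"claw":0.7},{"xyz":[0,0,0],"twist":0,"claw":0.7},{"xyz":[0,0,0],"twist":0,"claw":0.7},{"xyz":[0,0,0],"twist":0,"claw":0.7}]'
```

```text
clock: 31.8
tool_pos: [662.0, 119.4, 32.2]
eef_rot: [0.0, 0.724, 0.69, 0.0]
force: [-1.7, 0.2, 1.6]
finger_gap: 38.2
grip_force: 61.2
```

Contact. Release, lift, and retreat toward the start side for a clear final look.

```bash

python3 -m creep '[{"xyz":[0,0,0],"twist":0,"claw":0.7},{"xyz":[0,0,0],"twist":0,"claw":0.5},{"xyz":[0,0,0],"twist":0,"claw":0.4},{"xyz":[0,0,0],"twist":0,"claw":0.2},{"xyz":[0,0,0],"twist":0,"claw":0}]' | grep -E "pos|force"
python3 -m creep '[{"xyz":[0,0,0],"twist":0,"claw":0},{"xyz":[0,0,0],"twist":0,"claw":0},{"xyz":[0,0,0.01],"twist":0,"claw":0},{"xyz":[0,0,0.015],"twist":0,"claw":0},{"xyz":[0,0,0.015],"twist":0,"claw":0}]' | grep -E "pos|force"
for i in 1 2; do python3 -m creep '[{"xyz":[0,0,0.015],"twist":0,"claw":0},{"xyz":[0,0,0.015],"twist":0,"claw":0},{"xyz":[0,0,0.015],"twist":0,"claw":0},{"xyz":[0,0,0.015],"twist":0,"claw":0},{"xyz":[0,0,0.015],"twist":0,"claw":0}]' | grep -E "pos|force"; done
for i in 1 2 3; do python3 -m creep '[{"xyz":[-0.006,-0.025,0],"twist":0,"claw":0},{"xyz":[-0.006,-0.025,0],"twist":0,"claw":0},{"xyz":[-0.006,-0.025,0],"twist":0,"claw":0},{"xyz":[-0.006,-0.025,0],"twist":0,"claw":0},{"xyz":[-0.006,-0.025,0],"twist":0,"claw":0}]' | grep -E "pos|force"; done
python3 - <<'E'
from rig import *
import cv2
a=read_camera("top")[100:275,190:390]
b=cv2.convertScaleAbs(cv2.resize(a,None,fx=3.4,fy=3.4,interpolation=cv2.INTER_CUBIC),alpha=1.5)
cv2.imwrite("pics/top4.png",b)
E
```

```text
tool_pos: [662.1, 119.4, 31.9]
force: [-0.6, -0.1, 0.5]
grip_force: 0.0
tool_pos: [661.9, 119.4, 73.2]
force: [0.5, -0.7, 0.6]
grip_force: 0.0
tool_pos: [662.1, 119.4, 149.2]
force: [-0.2, 0.4, 0.1]
grip_force: 0.0
tool_pos: [661.9, 119.4, 224.1]
force: [0.3, 0.6, 0.3]
grip_force: 0.0
tool_pos: [631.5, -6.6, 223.3]
force: [-0.1, 0.1, -0.3]
grip_force: 0.0
tool_pos: [601.5, -131.8, 223.4]
force: [0.8, 0.4, 0.2]
grip_force: 0.0
tool_pos: [571.5, -256.8, 223.4]
force: [-0.3, 0.2, 0.0]
grip_force: 0.0
```

View pics/top4.png

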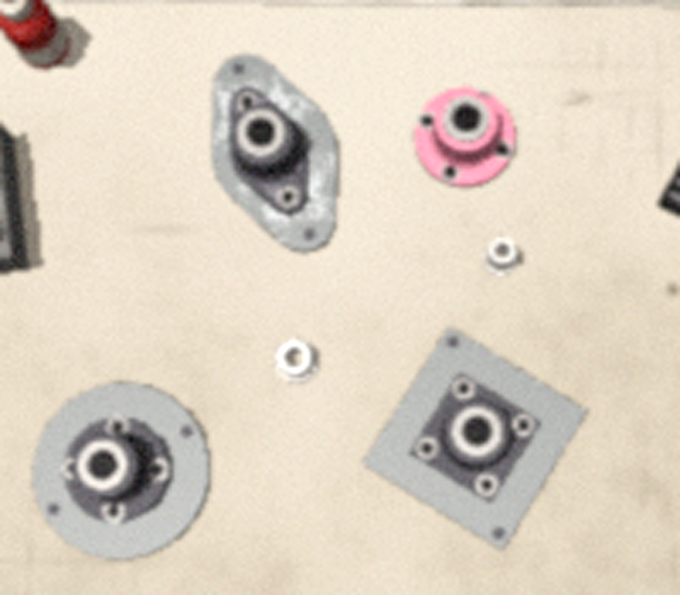

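All three units stand upright on their own plates, with the oval's bolts at (247,101) and (287,196). I'll check the numbers.

```bash
python3 - <<'E'
from h import *
k=dict(o=(190,100),s=3.4)
p=crop([(247,101),(287,196)],17,**k);print("oval",p.mean(0),ang(*p),crop([(261,131)],56,**k))
p=crop([(463,388),(523,425),(486,485),(427,447)],17,**k);print("sq",p.mean(0),[ang(p[i-1],p[i]) for i in range(4)])
p=crop([(453,327),(587,410),(502,549),(363,465)],8,**k);print("sqplate",p.mean(0),[ang(p[i-1],p[i]) for i in range(4)])
print("bush",crop([(295,357)],22,**k),crop([(503,250)],30,**k))
E
```

```text
oval [661.50967501 122.47786505] -156.57438058834805 [[661.65215445 121.92474531]]
sq [477.29135756 -11.78740751] [np.float64(-30.878628076338778), np.float64(-121.41430744852076), np.float64(148.55686914967487), np.float64(57.63825308514293)]
sqplate [477.39228088 -12.99120886] [np.float64(-32.41804150853779), np.float64(-121.64850677791264), np.float64(148.57416002344303), np.float64(59.398163568695104)]
bush [[525.74716654 101.31521708]] [[593.49555224 -28.66869115]]
```

The oval unit is about 2–3 mm off in +y in both cameras, so I'll regrip it and shift it back.

```bash

for i in 1 2 3; do python3 -m creep '[{"xyz":[0.006,0.025,0],"twist":0,"claw":0},{"xyz":[0.006,0.025,0],"twist":0,"claw":0},{"xyz":[0.006,0.025,0],"twist":0,"claw":0},{"xyz":[0.006,0.025,0],"twist":0,"claw":0},{"xyz":[0.006,0.025,0],"twist":0,"claw":0}]' | grep -E "pos|force"; done
for i in 1 2; do python3 -m creep '[{"xyz":[0,0,-0.013],"twist":0,"claw":0},{"xyz":[0,0,-0.013],"twist":0,"claw":0},{"xyz":[0,0,-0.013],"twist":0,"claw":0},{"xyz":[0,0,-0.013],"twist":0,"claw":0},{"xyz":[0,0,-0.013],"twist":0,"claw":0}]' | grep -E "pos|force"; done
python3 -m creep '[{"xyz":[0,0,0],"twist":0,"claw":0},{"xyz":[0,0,0],"twist":0,"claw":0},{"xyz":[0,0,0],"twist":0,"claw":0},{"xyz":[0,0,0],"twist":0,"claw":0},{"xyz":[0,0,0],"twist":0,"claw":0}]'
```

```text
tool_pos: [602.1, -129.5, 223.2]
force: [0.8, -0.5, 0.1]
grip_force: 0.0
tool_pos: [632.1, -4.2, 223.3]
force: [0.4, 0.2, 0.2]
grip_force: 0.0
tool_pos: [662.0, 120.8, 223.3]
force: [-0.0, -0.6, 0.2]
grip_force: 0.0
tool_pos: [661.2, 118.3, 155.0]
force: [-1.0, 0.3, 0.9]
grip_force: 0.0
tool_pos: [661.8, 119.2, 90.4]
force: [-0.3, 0.2, -0.3]
grip_force: 0.0
clock: 37.27
tool_pos: [662.6, 119.4, 93.0]
eef_rot: [0.001, 0.724, 0.69, 0.001]
force: [0.1, -1.1, 0.2]
finger_gap: 85.6
grip_force: 0.0
```

```bash

python3 -m creep '[{"xyz":[0,0.0015,-0.012],"twist":0,"claw":0},{"xyz":[0,0,-0.016],"twist":0,"claw":0},{"xyz":[0,0,-0.016],"twist":0,"claw":0},{"xyz":[0,0,-0.011],"twist":0,"claw":0},{"xyz":[0,0,-0.006],"twist":0,"claw":0}]'
python3 -m creep '[{"xyz":[0,0,0],"twist":0,"claw":0},{"xyz":[0,0,0],"twist":0,"claw":0},{"xyz":[0,0,0],"twist":0,"claw":0.2},{"xyz":[0,0,0],"twist":0,"claw":0.4},{"xyz":[0,0,0],"twist":0,"claw":0.4}]' | grep -E "pos|force"
python3 -m creep '[{"xyz":[0,0,0],"twist":0,"claw":0.45},{"xyz":[0,0,0],"twist":0,"claw":0.5},{"xyz":[0,0,0],"twist":0,"claw":0.55},{"xyz":[0,0,0],"twist":0,"claw":0.6},{"xyz":[0,0,0],"twist":0,"claw":0.6}]'
python3 -m creep '[{"xyz":[0,0,0],"twist":0,"claw":0.7},{"xyz":[0,0,0],"twist":0,"claw":0.7},{"xyz":[0,0,0.002],"twist":0,"claw":0.7},{"xyz":[0,0,0.002],"twist":0,"claw":0.7},{"xyz":[0,0,0],"twist":0,"claw":0.7}]'
python3 -m creep '[{"xyz":[0,-0.001,0],"twist":0,"claw":0.7},{"xyz":[0,-0.0013,0],"twist":0,"claw":0.7},{"xyz":[0,0,0],"twist":0,"claw":0.7},{"xyz":[0,0,-0.002],"twist":0,"claw":0.7},{"xyz":[0,0,-0.0015],"twist":0,"claw":0.7}]'
python3 -m creep '[{"xyz":[0,0,0],"twist":0,"claw":0.7},{"xyz":[0,0,-0.0005],"twist":0,"claw":0.7},{"xyz":[0,0,0],"twist":0,"claw":0.7},{"xyz":[0,0,0],"twist":0,"claw":0.7},{"xyz":[0,0,0],"twist":0,"claw":0.7}]'
```

```text
clock: 37.68
tool_pos: [660.5, 121.0, 28.4]
eef_rot: [-0.001, 0.724, 0.69, -0.001]
force: [-0.4, -0.3, -0.4]
finger_gap: 85.7
grip_force: 0.0
tool_pos: [662.6, 120.9, 31.9]
force: [-0.0, 0.4, -0.0]
grip_force: 0.0
clock: 38.52
tool_pos: [662.3, 120.9, 31.5]
eef_rot: [0.0, 0.724, 0.69, 0.0]
force: [-1.4, 1.4, 6.0]
finger_gap: 38.3
grip_force: 60.3
clock: 38.93
tool_pos: [661.4, 120.9, 34.3]
eef_rot: [-0.0, 0.724, 0.69, -0.0]
force: [-0.2, 0.2, -3.4]
finger_gap: 38.2
grip_force: 60.4
clock: 39.35
tool_pos: [661.9, 118.5, 31.5]
eef_rot: [0.0, 0.724, 0.69, -0.0]
force: [-7.2, -0.9, 13.2]
finger_gap: 38.6
grip_force: 62.2
clock: 39.77
tool_pos: [661.9, 118.5, 31.6]
eef_rot: [0.0, 0.724, 0.69, -0.0]
force: [-4.1, -0.9, 4.6]
finger_gap: 37.7
grip_force: 61.2
```

```bash

python3 -m creep '[{"xyz":[0,0,0.0004],"twist":0,"claw":0.7},{"xyz":[0,0,0],"twist":0,"claw":0.5},{"xyz":[0,0,0],"twist":0,"claw":0.4},{"xyz":[0,0,0],"twist":0,"claw":0.2},{"xyz":[0,0,0],"twist":0,"claw":0}]' | grep -E "pos|force"
python3 -m creep '[{"xyz":[0,0,0],"twist":0,"claw":0},{"xyz":[0,0,0],"twist":0,"claw":0},{"xyz":[0,0,0.01],"twist":0,"claw":0},{"xyz":[0,0,0.015],"twist":0,"claw":0},{"xyz":[0,0,0.015],"twist":0,"claw":0}]' | grep -E "pos|force"
for i in 1 2; do python3 -m creep '[{"xyz":[0,0,0.015],"twist":0,"claw":0},{"xyz":[0,0,0.015],"twist":0,"claw":0},{"xyz":[0,0,0.015],"twist":0,"claw":0},{"xyz":[0,0,0.015],"twist":0,"claw":0},{"xyz":[0,0,0.015],"twist":0,"claw":0}]' | grep -E "pos|force"; done
for i in 1 2 3; do python3 -m creep '[{"xyz":[-0.006,-0.025,0],"twist":0,"claw":0},{"xyz":[-0.006,-0.025,0],"twist":0,"claw":0},{"xyz":[-0.006,-0.025,0],"twist":0,"claw":0},{"xyz":[-0.006,-0.025,0],"twist":0,"claw":0},{"xyz":[-0.006,-0.025,0],"twist":0,"claw":0}]' | grep -E "pos|force"; done
python3 - <<'E'
from rig import *
import cv2
r=lambda a,f:cv2.convertScaleAbs(cv2.resize(a,None,fx=f,fy=f,interpolation=cv2.INTER_CUBIC),alpha=1.4)
a=r(read_camera("top")[110:180,240:300],6);b=r(read_camera("scene")[180:250,170:240],6)
cv2.imwrite("pics/fin.png",cv2.hconcat([a,b]))
E
```

```text
tool_pos: [662.0, 118.6, 31.1]
force: [-0.6, 0.0, -0.3]
grip_force: 0.0
tool_pos: [661.9, 118.6, 72.5]
force: [0.5, -0.1, 0.3]
grip_force: 0.0
tool_pos: [662.1, 118.6, 148.6]
force: [0.8, -0.0, 0.2]
grip_force: 0.0
tool_pos: [661.8, 118.6, 223.5]
force: [1.4, -0.3, 0.5]
grip_force: 0.0
tool_pos: [631.5, -7.4, 222.8]
force: [1.3, -0.2, -0.0]
grip_force: 0.0
tool_pos: [601.5, -132.6, 222.7]
force: [0.6, -0.5, 0.3]
grip_force: 0.0
tool_pos: [571.5, -257.7, 222.7]
force: [1.0, -0.1, 0.4]
grip_force: 0.0
```

View pics/fin.png

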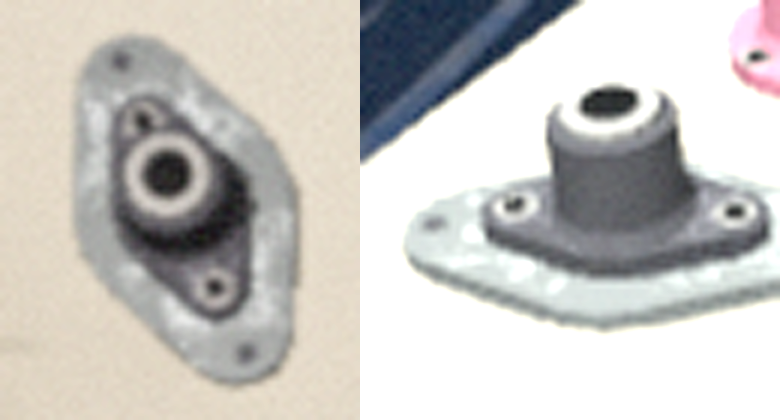

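The top view shows the oval's bolts at (143,121) and (215,288), and the plate holes at (121,60) and (246,353). The unit is upright in the side view.

```bash
python3 - <<'E'
from h import *
k=dict(o=(240,110),s=6)
for pts,z in(([(143,121),(215,288)],17),([(121,60),(246,353)],8)):
    p=crop(pts,z,**k);print(p.mean(0),ang(*p))
s=observe();print(s["clock"])
sign_off()
E
```

```text
[660.76085417 119.75474578] -156.1147080217335
[662.77406751 119.20409299] -156.33557808685123
42.7833
the job is handed in; nothing more can be done
```

I handed the job in at 42.8 s: all three units stand upright on their own plates, centred to about 2 mm by the last camera measurements, with the square and oval lined up to within about 1°; the oval was parked on the mat first and the bushings were left where they were.

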